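# Find the hidden bearer under the trunking cover and set a socket pod on it

### The arm

A 6-joint arm with a two-finger parallel gripper is mounted at the origin on the work surface. World frame = base frame: x ahead of the robot, y to its left, z up, the work surface at z = 0. Lengths are in m, angles in degrees, forces in N, time in s.
With the tool pointing down it reaches from about 0.325 to 0.9 m from the base axis. Payload 6.1 kg.
Tool frame: the origin (TCP) lies between the finger pads; the fingertips stand 14 mm ahead of it and the grasp point (between the pads) lies 5 mm behind it (ctrl.finger_overhang is the distance from the TCP to the fingertips, in m); z points along the fingers, y is the direction in which the jaws open and shut (so a half turn about z gives the same grasp; the last joint's range is limited). The gripper opens to 85 mm and grips with 20 to 120 N. Pads are 22 mm wide; open, the fingers measure 114 mm over their backs; the gripper's body (76 mm by 85 mm) begins 54 mm behind the grasp point. The pads swing forward as they close: fully open they stand 13 mm farther back than shut.
Start: joints at [58.436, 12.628, 87.462, -0, 79.91, -7.225], TCP at [0.258, 0.569, 0.245] pointing down, gripper open.
Joint ranges: [-170.65, 170.65], [-52.31, 119.04], [5.05, 147.46], [-71.25, 251.25], [11.57, 151.72], [-153.62, 153.62]. Speed limits (degrees/s): [147.25, 147.25, 172.46, 180, 180, 180].

### API

Orientations are given as [roll, pitch, yaw] about the fixed x, y, z axes, in that order (R = Rz(yaw) Ry(pitch) Rx(roll)).
In Python, from plant import ctrl gives the robot as it stands. The module is installed in compiled form; this text tells all that it offers.
- The arm moves only by the tool play_rows, never from a script. Its argument "deltas" is a list of rows, each a list of 5 numbers: the finger opening in m, from 0 to 0.0854, then the shift along the tool's x, y, z in m, then the turn about the tool's z in rad. In form: [[fingers, dx, dy, dz, twist], ...]. A call has exactly 5 rows; each row is the pose to reach, as a shift and turn from the pose commanded when the call began, along the tool's axes at that moment; what a row does not reach only later rows make up. A row lasts 1/10 s, in which the tool goes at most 50 mm and 8.59 degrees, less where a joint would pass 70% of its speed; a pose out of reach is approached as far as the arm can. A call with a gripper value outside its range is refused whole. The fingers move at their own pace and stop on an object; "squeeze" is the grip in N (left out, the last holds). Time passes only in rows, so rows that repeat a pose let the fingers close, or fill a call up. It gives the time, the measured TCP pose, the force and the opening at its end, in the units of the state.
- ctrl.sense(): the state, without advancing time (a new reading comes with each control period).
- ctrl.get_image(name): name is "side" or "top"; returns a dict with "image" (480x640x3 uint8, red, green, blue), "mtx" (3x3 intrinsics, pixels), "world_from_camera" (4x4, takes a point from camera to world coordinates). Camera axes: x right, y up, looking along -z (the intrinsics and any distortion apply to the point x, -y, -z); pixel columns grow to the right and rows downward; lengths in m; the calibration is good to about 2 mm. A picture is of the moment at which its call begins. There is no depth.
- ctrl.finish_job(): hands the job in, once; it reports no verdict.
Trained networks look in the newest picture that a camera, given by its name, has taken for a name from the list of things; names that differ only in an ending like _2 or _b are one class to them, and where a whole thing is asked for, a point or a joint stands for the part that bears it (a point fixed in the world has none). Each returns a list of dicts, best first, with "p" (0 to 1); they miss things now and then, are a little off and sometimes report something else, mostly with a low value. They report only what shows in the picture. A call takes as long as a camera call. They do not tell look-alikes from the thing itself.
- ctrl.look_for(camera, query): "centre" ([row, column] in pixels, amid what is visible of it).
- ctrl.silhouettes(camera, query): "mask" (480x640 bool, what is visible of it) and "centre" ([row, column] in pixels, amid what is visible of it).
- ctrl.tip_of(camera, query): "centre" ([row, column] in pixels: a listed point, or the origin of a listed thing).
The state is a dict: "t": time; "joints": joint angles; "joint_velocities": joint speeds; "joint_torque": joint torques, N m; "tool_pos": TCP position; "orientation": TCP orientation; "force": force on the tool from outside, world axes, zero at the start; "moment": the same for the moment, N m; "grip_width": opening from 0.0 (shut) to 1.0 (fully open).
Only numpy, scipy, OpenCV 4.12 (cv2) and the standard library are available. Lean on these libraries where they do the work, as an engineer would, in place of code of your own. Each camera call takes 0.05 s, during which the arm holds its last target.

### The job

With the gripper's fingers press along the thin cover of the bench's service trunking to feel where the hidden cross-bearer holds it up, then stand the loose grey socket pod (the one with the oblong foot) there, upright, in the middle of the cover's width, foot centred on the bearer and both its screw holes in line along the bearer. Press the pod down with about 10 N to bed its gasket and let go of it. Never load the cover with more than 35 N, do not topple the pod, and leave the cups, jars and screwdriver where they are.

Things in the scene. Friction and masses are not known exactly. Their poses are not given: they have to be found in the camera images.
- trunking: Service trunking fixed on the bench: aluminium channel 180 mm wide (own x), 65 mm high, long along own y. Origin at bench height below the middle of its thin grey cover sheet. Solid end sections lie beyond the cover, to y = -300 and +340 mm; the +y one carries a twin gas tap standing 130 mm above it at y = +300. Inside it carries one hidden bearer (see cover_mid). More than 35 N cracks the cover
- cover_mid (a point): Middle of the cover's top face, 65 mm above the bench. Under the cover one hidden flat-topped wooden cross-bearer, 40 mm wide along y and running along x over the full width, touches its underside. Its centre line is square across the trunking, somewhere from y = -120 to +120 mm of this point; its place is not measured and does not show: it can only be felt as the place where the cover stops giving
- cover_end_a (a point): Middle of the cover's -y end, on its top face. The cover is 165 mm wide and runs 520 mm to cover_end_b. It bends like a springy ruler: it pivots on a ledge at either end and on the bearer, not on the long side walls. A 6 N push sinks it 2 to 8 mm in the middle of its longer free stretch, 0.3 to 2.5 mm in the shorter, almost nothing over the bearer and at the ends
- cover_end_b (a point): Middle of the cover's +y end, on its top face, at the gas tap's end
- pod: Loose grey socket pod (a like one on a round steel flange is fixed to the bench), 0.5 to 0.7 kg: oblong foot 100 (own x) x 60 (y) x 10 mm thick with gasket below and a screw hole near each end (x = +-41 mm), 38 mm round neck, box head 56 (x) x 100 (y) mm from 40 to 124 mm above the underside. Origin under the foot's centre, z up; both x directions alike. Grip it from above across the 56 mm
- cup1: brown sample cup closed with crimped foil, 67 mm across, 66 mm tall, stands on the bench; bystander; origin under its centre
- cup2: brown sample cup closed with crimped foil, 67 mm across, 66 mm tall, stands on the bench; bystander; origin under its centre
- cup3: brown sample cup closed with crimped foil, 67 mm across, 66 mm tall, stands on the bench; bystander; origin under its centre
- jar1: glass sample jar with a black lid, 42 mm across, 60 mm tall, stands on the bench; bystander; origin under its centre
- jar2: glass sample jar with a black lid, 42 mm across, 60 mm tall, stands on the bench; bystander; origin under its centre
- screwdriver: screwdriver lying on the bench; bystander
There are look-alikes about, which are no part of the job. What is shaped like the pod but blue is not meant.

How it is judged:
By the outcome, as a careful person would: the job done as asked, in the order asked, and still so for the second after the job is handed in, with the robot touching nothing.
It also fails if it takes over 72 s, if anything falls off the work surface, if the arm or the gripper's body presses on something with over 40 N, if the wrist force passes 120 N, or if a joint passes its speed limit or range.

## Working session

There is one attempt and no reset: what is moved stays moved. The work goes in short steps, Python scripts to look and compute and a tool call to move; the robot and the scene stay as the last step left them, time stands still between calls to the robot, and variables do not carry over. Pictures are saved under pics/ and viewed, and the job is handed in when it is done.

Besides the shell and the picture viewer there is one more tool, called after "Emit:" by a JSON object that holds its "name" and its "arguments", one argument or row to a line. play_rows: Moves the arm, as the interface text tells. Its arguments: {"type":"object","properties":{"deltas":{"type":"array","items":{"type":"array","items":{"type":"number"}}},"squeeze":{"type":"number"}},"required":["deltas"]}

```bash
mkdir -p pics; ls; python3 - <<'E'
from plant import ctrl
import cv2, numpy as np
print(ctrl.sense())
for n in ("side","top"):
    d=ctrl.get_image(n); cv2.imwrite(f"pics/{n}0.png",d["image"][:,:,::-1]); print(n,d["mtx"].tolist(),d["world_from_camera"].tolist(),[k for k in d])
    for q in ("trunking","cover_mid","cover_end_a","cover_end_b","pod","cup1","jar1","screwdriver"):
        print(q,[(np.round(r["centre"],1).tolist(),round(r["p"],2)) for r in ctrl.tip_of(n,q)])
print(ctrl.finger_overhang)
E
```

```text
pics
{'t': 0.0, 'joints': array([ 5.84358337e+01,  1.26744340e+01,  8.75268806e+01,  2.06479561e-03,
        7.99116244e+01, -7.22562818e+00]), 'joint_velocities': array([ 0.01790311,  0.06016338,  0.02320064,  0.0398366 ,  0.06845052,
       -0.08312799]), 'joint_torque': array([-1.05299088e-03, -4.96902359e+01, -3.89392090e+01, -2.08111223e-04,
        1.10480294e-02,  1.30773182e-05]), 'tool_pos': array([0.25726677, 0.56894618, 0.24419766]), 'orientation': array([-1.79888214e+02, -1.62211218e-02,  1.55661082e+02]), 'force': array([ 0.24190214, -1.19446546, -0.49162971]), 'moment': array([ 0.01118755, -0.00604369,  0.01172607]), 'grip_width': 0.9981959474130631}
side [[572.0087399770679, 0.0, 318.6357039873801], [0.0, 572.0087399770679, 241.98815382456195], [0.0, 0.0, 1.0]] [[0.9786436746409373, 0.09783987962225951, -0.18078693548148117, 0.3130839355135563], [-0.2052096417170916, 0.5166078941286354, -0.8312672775168765, -1.238530614702646], [0.01206486765888287, 0.8506136853351695, 0.5256527345014912, 0.8195074612822999], [0.0, 0.0, 0.0, 1.0]] ['image', 'mtx', 'world_from_camera']

[... 588 characters left out ...]
642, -0.03785838859627651, 0.4968348180853506], [-0.9994721942595686, 0.02677869597891553, -0.018391148513138566, -0.0579721464273873], [-0.017357225586077128, 0.038343430345927944, 0.9991138614138336, 1.4439217229112324], [0.0, 0.0, 0.0, 1.0]] ['image', 'mtx', 'world_from_camera']
trunking [([235.5, 270.6], 0.77), ([138.4, 271.4], 0.49)]
cover_mid [([234.1, 264.8], 0.65)]
cover_end_a [([238.1, 155.9], 0.67), ([237.2, 372.1], 0.65)]
cover_end_b [([238.1, 155.9], 0.67), ([237.2, 372.1], 0.65)]
pod [([295.1, 511.9], 0.95), ([275.7, 457.2], 0.69)]
cup1 [([135.7, 363.9], 0.8), ([141.4, 269.8], 0.67)]
jar1 [([148.8, 313.0], 0.67), ([322.1, 402.6], 0.58)]
screwdriver [([189.7, 499.9], 0.73)]
0.014
```

View pics/side0.png

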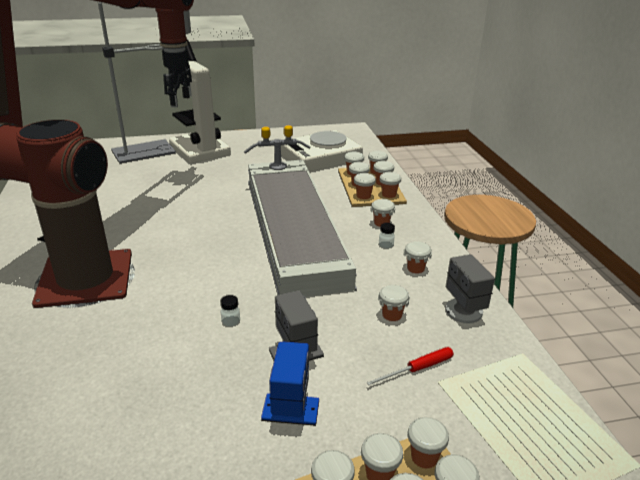

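View pics/top0.png

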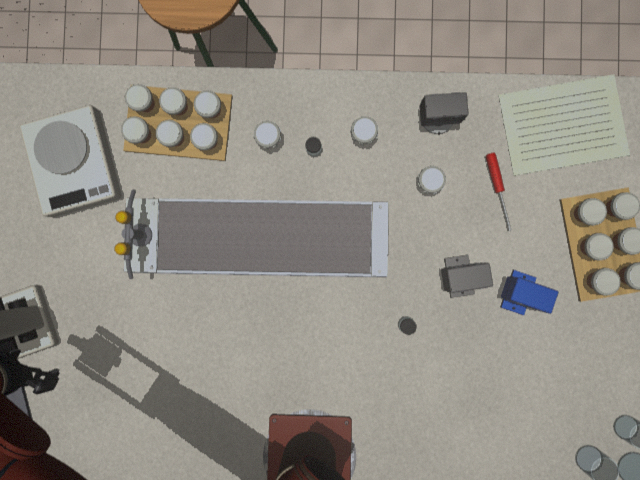

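The cover spans columns 157–372 in the top view, with the tap at the left (+y). The grey pod is at about (275,457), with the blue look-alike right of it. Next I'll measure the geometry.

```bash
cat > h.py <<'E'
import numpy as np, cv2
K={"side":[[572.0087399770679,0,318.6357039873801],[0,572.0087399770679,241.98815382456195],[0,0,1]],"top":[[570.7555633165828,0,327.49266526633056],[0,570.7555633165828,235.83399905728052],[0,0,1]]}
W={"side":[[0.9786436746409373,0.09783987962225951,-0.18078693548148117,0.3130839355135563],[-0.2052096417170916,0.5166078941286354,-0.8312672775168765,-1.238530614702646],[0.01206486765888287,0.8506136853351695,0.5256527345014912,0.8195074612822999],[0,0,0,1]],"top":[[0.02746014606511659,0.9989057426959642,-0.03785838859627651,0.4968348180853506],[-0.9994721942595686,0.02677869597891553,-0.018391148513138566,-0.0579721464273873],[-0.017357225586077128,0.038343430345927944,0.9991138614138336,1.4439217229112324],[0,0,0,1]]}
K={k:np.array(v) for k,v in K.items()};W={k:np.array(v) for k,v in W.items()}
def ray(c,rc):
    r,q=rc; k=K[c]; d=np.array([(q-k[0,2])/k[0,0],-(r-k[1,2])/k[1,1],-1.]); return W[c][:3,3],W[c][:3,:3]@d
def onz(c,rc,z):
    o,d=ray(c,rc); return o+d*(z-o[2])/d[2]
def proj(c,p):
    q=W[c][:3,:3].T@(np.array(p)-W[c][:3,3]); k=K[c]; return np.array([k[1,2]-k[1,1]*q[1]/-q[2], k[0,2]+k[0,0]*q[0]/-q[2]])
E
python3 - <<'E'
from h import *
from plant import ctrl
for c,a in (("top",[(234.1,264.8),(238.1,155.9),(237.2,372.1)]),("side",[(208.7,293.9),(175.9,282.3),(264.8,312.6)])):
    print(c,[onz(c,p,.065).round(4).tolist() for p in a])
for c,p in (("top",(275.7,457.2)),("side",(355.8,290.9))): print(onz(c,p,0).round(4))
for c in ("top","side"):
  im=cv2.imread(f"pics/{c}0.png")
  for q in ("pod","cover_mid"):
    for i,s in enumerate(ctrl.silhouettes(c,q)):
      m=s["mask"].astype(np.uint8); cc=max(cv2.findContours(m,0,2)[0],key=cv2.contourArea)
      print(c,q,np.round(s["centre"],1),round(s["p"],2),m.sum(),cv2.minAreaRect(cc))
  x0,y0,w=(430,240,80) if c=="top" else (260,280,90)
  cv2.imwrite(f"pics/z_{c}.png",cv2.resize(im[y0:y0+w,x0:x0+w],(560,560),interpolation=cv2.INTER_CUBIC))
E
```

```text
top [[0.5492, 0.1194, 0.065], [0.5324, 0.3842, 0.065], [0.5487, -0.1404, 0.065]]
side [[0.5413, 0.1389, 0.065], [0.542, 0.3546, 0.065], [0.5376, -0.1428, 0.065]]
[ 0.46   -0.3603  0.    ]
[ 0.4473 -0.3684  0.    ]
top pod [293.2 524.4] 0.9 1748 ((528.7000122070312, 295.3999938964844), (54.074947357177734, 40.79337692260742), 18.434946060180664)
top pod [273.7 463.4] 0.81 1613 ((466.1486511230469, 274.3918762207031), (40.27775192260742, 49.155296325683594), 80.53767395019531)
top pod [129.4 363.1] 0.32 637 ((363.7000427246094, 129.90000915527344), (28.174455642700195, 28.174455642700195), 63.43495178222656)
top cover_mid [235.8 258.2] 0.76 20085 ((251.5, 234.0), (88.0, 273.0), 90.0)
side pod [325.5 295.2] 0.73 2091 ((297.28375244140625, 325.7027282714844), (70.52716827392578, 41.75734329223633), 80.53767395019531)
side pod [389.4 289.4] 0.61 3541 ((292.8539123535156, 382.66925048828125), (55.691593170166016, 83.47537231445312), 7.125016689300537)
```

```bash
python3 -c "
import cv2,numpy as np
a=cv2.imread('pics/z_top.png')[:400,:400];b=cv2.imread('pics/z_side.png')
a=cv2.imread('pics/z_top.png')
cv2.imwrite('pics/z0.png',cv2.resize(np.hstack([a,b]),(800,400)))"
```

```text
(no output)
```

View pics/z0.png

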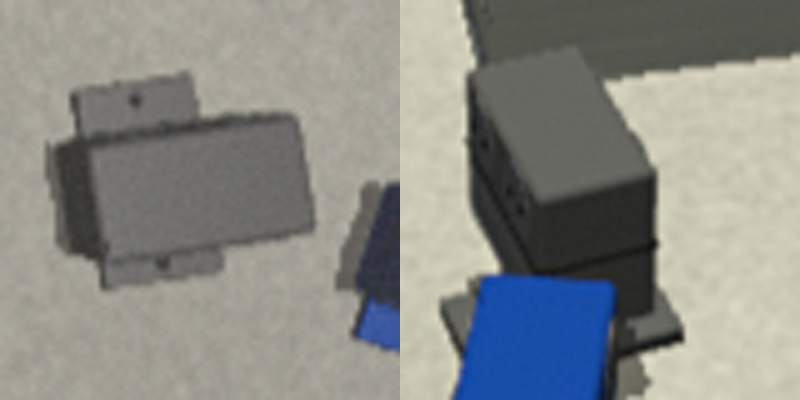

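```bash
python3 - <<'E'
from h import *
F=[(258.4,444.4),(254.4,468),(294.4,474.6),(298,450.6)]
H=[(148,92),(115,298),(233,315),(258,107)]
f=np.array([onz("top",p,.010) for p in F]); print(f.round(4), f.mean(0).round(4))
h=np.array([onz("top",(240+r/5,430+c/5),.124) for r,c in H]); print(h.round(4),h.mean(0).round(4))
s=[onz("top",p,.010) for p in ((259.8,457.2),(292.8,462.6))]; print("holes",s,np.mean(s,0)); d=s[0]-s[1]; print(np.degrees(np.arctan2(d[1],d[0])),np.linalg.norm(d))
d=h[1]-h[0]; print("head y",np.degrees(np.arctan2(d[1],d[0]))); 
# side head top: corners in zoom (400/90 scale)
H2=[(75,470),(47,575),(170,655),(203,540)]
g=np.array([onz("side",(280+r*90/400,260+(c-400)*90/400),.124) for r,c in H2]); print(g.round(4),g.mean(0).round(4))
for c,bx in (("top",(110,180,400,295)),("side",(230,150,370,300))):
    im=cv2.imread(f"pics/{c}0.png");x0,y0,x1,y1=bx
    z=im[y0:y1,x0:x1]
    cv2.imwrite(f"pics/t_{c}.png",cv2.resize(z,None,fx=2.7 if c=="top" else 4,fy=2.7 if c=="top" else 4,interpolation=cv2.INTER_CUBIC))
E
```

```text
[[ 0.5025 -0.3256  0.01  ]
 [ 0.5141 -0.3842  0.01  ]
 [ 0.4149 -0.4023  0.01  ]
 [ 0.4043 -0.3429  0.01  ]] [ 0.459  -0.3637  0.01  ]
[[ 0.4766 -0.314   0.124 ]
 [ 0.4944 -0.408   0.124 ]
 [ 0.4405 -0.4167  0.124 ]
 [ 0.4263 -0.3218  0.124 ]] [ 0.4594 -0.3651  0.124 ]
holes [array([ 0.49991035, -0.35750925,  0.01      ]), array([ 0.41803683, -0.37247005,  0.01      ])] [ 0.45897359 -0.36498965  0.01      ]
10.35544245873857 0.08322918611609026
head y -79.29886419752971
[[ 0.4252 -0.327   0.124 ]
 [ 0.4753 -0.3152  0.124 ]
 [ 0.4933 -0.4083  0.124 ]
 [ 0.4414 -0.4204  0.124 ]] [ 0.4588 -0.3677  0.124 ]
```

View pics/t_top.png

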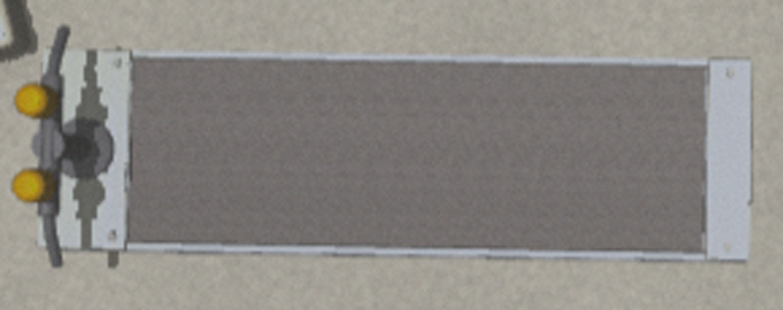

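View pics/t_side.png

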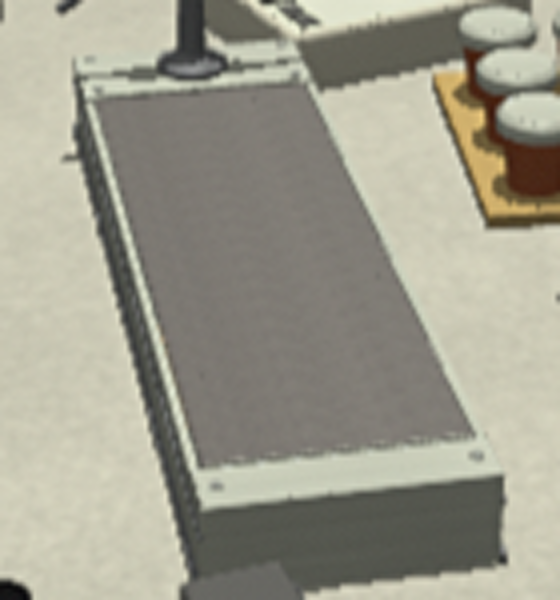

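```bash
python3 - <<'E'
from h import *
T=[(201.5,158.9),(204.4,371.9),(272.6,371.1),(270.4,157)]
S=[(171,307.5),(259.25,348.75),(267,280),(174.5,254.25)]
for c,P in (("top",T),("side",S)):
    p=np.array([onz(c,q,.065) for q in P])[:,:2]; print(c,p.round(4).tolist(),p.mean(0).round(4))
    a=(p[1]+p[2])/2;b=(p[0]+p[3])/2;d=b-a;print("A",a.round(4),"B",b.round(4),"len",np.linalg.norm(d),"yaw",np.degrees(np.arctan2(-d[0],d[1])))
E
```

```text
top [[0.6218, 0.3804], [0.6281, -0.1379], [0.4633, -0.14], [0.4541, 0.3785]] [0.5418 0.1202]
A [ 0.5457 -0.139 ] B [0.538  0.3794] len 0.5184661455277867 yaw 0.85435889014987
side [[0.6252, 0.3759], [0.6273, -0.1358], [0.4609, -0.1375], [0.4584, 0.3802]] [0.543  0.1207]
A [ 0.5441 -0.1366] B [0.5418 0.378 ] len 0.5146598956731648 yaw 0.2558069181303584
```

Cover centre is about (0.5424, 0.1205) with yaw 0.7°. The pod is at (0.459, −0.3655) with yaw 10.3°. I'm heading to the cover with the fingers shut.

```bash
cat >> h.py <<'E'
C=np.array([.5424,.1205]); YAW=0.7
def cov(s,w=0): # local y=s, local x=w -> world xy
    a=np.radians(YAW); return C+s*np.array([-np.sin(a),np.cos(a)])+w*np.array([np.cos(a),np.sin(a)])
def go(x,y,z,yaw):
    from plant import ctrl
    s=ctrl.sense(); p=s["tool_pos"]; y0=s["orientation"][2]; a=np.radians(y0)
    d=np.array([x,y])-p[:2]; dx=d@[np.cos(a),np.sin(a)]; dy=d@[np.sin(a),-np.cos(a)]
    tw=(y0-yaw+180)%360-180
    print("now",p.round(4),s["orientation"].round(2),"F",s["force"].round(2),"t",s["t"],"delta",np.round([dx,dy,p[2]-z],4),"twist",round(np.radians(tw),4))
E
python3 -c "
from h import *
x,y=cov(-.06); print(x,y); go(x,y,.12,90.7)"
```

```text
0.5431330200501149 0.06050447782037288
now [0.2576 0.5695 0.2453] [180.     0.   155.66] F [-0.9  -0.39  0.3 ] t 1.1 delta [-0.4699 -0.346   0.1253] twist 1.1338
```

Emit:
{"name": "play_rows", "arguments": {
  "deltas": [
    [0, -0.038, -0.028, 0, 0.12],
    [0, -0.077, -0.056, 0, 0.24],
    [0, -0.115, -0.085, 0, 0.36],
    [0, -0.153, -0.113, 0, 0.48],
    [0, -0.192, -0.141, 0, 0.6]
  ],
  "squeeze": 40
}}

```text
t: 1.6
tool_pos: [0.3749, 0.3603, 0.2455]
orientation: [180.0, -0.0, 121.0]
force: [1.3, 0.3, 1.0]
grip_width: 0.145
```

```bash
python3 -c "
from h import *
x,y=cov(-.06); go(x,y,.12,90.7)"
```

```text
now [0.3749 0.3603 0.2455] [179.96  -0.   121.03] F [1.34 0.34 0.98] t 1.6 delta [-0.3436 -0.0104  0.1255] twist 0.5294
```

Emit:
{"name": "play_rows", "arguments": {
  "deltas": [
    [0, -0.048, -0.002, 0, 0.11],
    [0, -0.096, -0.004, 0, 0.22],
    [0, -0.144, -0.006, 0.01, 0.33],
    [0, -0.192, -0.008, 0.03, 0.44],
    [0, -0.24, -0.009, 0.05, 0.53]
  ]
}}

```text
t: 2.1
tool_pos: [0.4906, 0.1535, 0.1972]
orientation: [179.9, -0.0, 90.7]
force: [0.1, 0.2, -0.1]
grip_width: 0.006
```

```bash
python3 -c "
from h import *
x,y=cov(-.06); go(x,y,.09,90.7)"
```

```text
now [0.4906 0.1535 0.1972] [ 1.7987e+02 -2.0000e-02  9.0670e+01] F [ 0.06  0.22 -0.09] t 2.1 delta [-0.0936  0.0515  0.1072] twist -0.0006
```

Emit:
{"name": "play_rows", "arguments": {
  "deltas": [
    [0, -0.03, 0.017, 0.03, 0],
    [0, -0.065, 0.034, 0.06, 0],
    [0, -0.094, 0.052, 0.09, 0],
    [0, -0.094, 0.052, 0.107, 0],
    [0, -0.094, 0.052, 0.11, 0]
  ]
}}

```text
t: 2.6
tool_pos: [0.5412, 0.0611, 0.084]
orientation: [-179.7, -0.0, 90.8]
force: [-1.0, -0.1, 0.5]
grip_width: 0.0
```

Emit:
{"name": "play_rows", "arguments": {
  "deltas": [
    [0, 0, 0, 0.002, 0],
    [0, 0, 0, 0.004, 0],
    [0, 0, 0, 0.006, 0],
    [0, 0, 0, 0.007, 0],
    [0, 0, 0, 0.008, 0]
  ]
}}

```text
t: 3.1
tool_pos: [0.5433, 0.0625, 0.0795]
orientation: [179.9, 0.0, 91.0]
force: [-0.5, 0.3, -0.1]
grip_width: -0.003
```

Emit:
{"name": "play_rows", "arguments": {
  "deltas": [
    [0, 0, 0, 0.001, 0],
    [0, 0, 0, 0.002, 0],
    [0, 0, 0, 0.003, 0],
    [0, 0, 0, 0.003, 0],
    [0, 0, 0, 0.003, 0]
  ]
}}

```text
t: 3.6
tool_pos: [0.5435, 0.0625, 0.0783]
orientation: [180.0, -0.0, 90.9]
force: [-7.7, 1.4, 16.2]
grip_width: -0.004
```

```bash
python3 -c "
from plant import ctrl
for i in range(6):
    ctrl.get_image('top'); s=ctrl.sense(); print(s['tool_pos'].round(5),s['force'].round(2),s['t'])"
```

```text
[0.54346 0.06249 0.07828] [-8.5   0.64 16.19] 3.65
[0.5435  0.06249 0.0783 ] [-7.94  1.05 17.21] 3.7
[0.54347 0.06249 0.07829] [-7.68  1.12 16.93] 3.75
[0.54346 0.0625  0.07829] [-6.8   0.02 16.39] 3.8
[0.54347 0.06251 0.07829] [-8.15  0.53 17.12] 3.85
[0.54348 0.0625  0.07829] [-9.43  0.86 16.83] 3.9
```

Emit:
{"name": "play_rows", "arguments": {
  "deltas": [
    [0, 0, 0, -0.001, 0],
    [0, 0, 0, -0.0015, 0],
    [0, 0, 0, -0.0015, 0],
    [0, 0, 0, -0.0015, 0],
    [0, 0, 0, -0.0015, 0]
  ]
}}

```text
t: 4.4
tool_pos: [0.5434, 0.0625, 0.0786]
orientation: [180.0, -0.0, 90.9]
force: [-2.7, 1.0, 8.2]
grip_width: 0.001
```

```bash
cat > m.py <<'E'
from plant import ctrl
import numpy as np
P=[];F=[]
for i in range(6):
    ctrl.get_image('top'); s=ctrl.sense(); P.append(s['tool_pos']);F.append(s['force'])
p=np.mean(P,0);f=np.mean(F,0);print("s",round(p[1]-.1205,4),"pos",p.round(5),"F",f.round(2),s['t'])
open("log.txt","a").write(f"{p[1]-.1205:.4f} {p[2]:.5f} {f[2]:.2f}\n")
E
python3 m.py
```

```text
s -0.058 pos [0.54334 0.06246 0.07864] F [-3.38  1.22  8.39] 4.7
```

Emit:
{"name": "play_rows", "arguments": {
  "deltas": [
    [0, 0, 0, -0.005, 0],
    [0, 0.038, 0, -0.005, 0],
    [0, 0.038, 0, -0.0015, 0],
    [0, 0.038, 0, 0, 0],
    [0, 0.038, 0, 0, 0]
  ]
}}

```text
t: 5.2
tool_pos: [0.5426, 0.1004, 0.0777]
orientation: [180.0, -0.0, 90.9]
force: [-1.2, 2.7, 4.2]
grip_width: -0.002
```

```bash
python3 m.py
```

```text
s -0.0206 pos [0.54269 0.09985 0.07773] F [-0.15  3.    4.35] 5.5
```

Emit:
{"name": "play_rows", "arguments": {
  "deltas": [
    [0, 0, 0, -0.005, 0],
    [0, -0.04, 0, -0.005, 0],
    [0, -0.08, 0, -0.005, 0],
    [0, -0.08, 0, -0.0015, 0],
    [0, -0.08, 0, 0, 0]
  ]
}}

```text
t: 6.0
tool_pos: [0.5443, 0.0165, 0.0789]
orientation: [180.0, 0.3, 90.8]
force: [-8.0, -11.5, 21.0]
grip_width: 0.005
```

```bash
python3 m.py
```

```text
s -0.1027 pos [0.54463 0.01783 0.07901] F [-1.76 -6.95  9.64] 6.3
```

Emit:
{"name": "play_rows", "arguments": {
  "deltas": [
    [0, 0, 0, 0.0003, 0],
    [0, 0, 0, 0.0006, 0],
    [0, 0, 0, 0.001, 0],
    [0, 0, 0, 0.001, 0],
    [0, 0, 0, 0.001, 0]
  ]
}}

```text
t: 6.8
tool_pos: [0.5448, 0.0183, 0.079]
orientation: [179.9, 0.2, 90.9]
force: [-6.1, -6.2, 16.8]
grip_width: -0.004
```

```bash
python3 m.py
```

```text
s -0.1022 pos [0.5448  0.01827 0.07895] F [-5.37 -6.89 17.1 ] 7.1
```

Emit:
{"name": "play_rows", "arguments": {
  "deltas": [
    [0, 0, 0, -0.006, 0],
    [0, -0.028, 0, -0.006, 0],
    [0, -0.028, 0, -0.003, 0],
    [0, -0.028, 0, -0.001, 0],
    [0, -0.028, 0, -0.0005, 0]
  ]
}}

```text
t: 7.6
tool_pos: [0.5444, -0.0091, 0.0789]
orientation: [-180.0, 0.2, 90.9]
force: [-8.4, -7.1, 21.1]
grip_width: -0.004
```

```bash
python3 m.py
```

```text
s -0.1296 pos [ 0.5444 -0.0091  0.0789] F [-7.52 -7.07 17.52] 7.9
```

Emit:
{"name": "play_rows", "arguments": {
  "deltas": [
    [0, 0, 0, 0.0003, 0],
    [0, 0, 0, 0.0006, 0],
    [0, 0, 0, 0.001, 0],
    [0, 0, 0, 0.001, 0],
    [0, 0, 0, 0.001, 0]
  ]
}}

```text
t: 8.4
tool_pos: [0.5445, -0.0091, 0.0788]
orientation: [-180.0, 0.2, 91.0]
force: [-10.1, -7.6, 23.4]
grip_width: 0.004
```

```bash
python3 m.py
```

```text
s -0.1296 pos [ 0.54444 -0.00911  0.07879] F [-10.77  -6.87  24.12] 8.7
```

Emit:
{"name": "play_rows", "arguments": {
  "deltas": [
    [0, 0, 0, -0.006, 0],
    [0, -0.036, 0, -0.007, 0],
    [0, -0.036, 0, -0.005, 0],
    [0, -0.036, 0, -0.003, 0],
    [0, -0.036, 0, -0.002, 0]
  ]
}}

```text
t: 9.2
tool_pos: [0.5446, -0.044, 0.0783]
orientation: [-180.0, 0.1, 90.9]
force: [-4.9, -5.0, 13.2]
grip_width: 0.002
```

```bash
python3 m.py
```

```text
s -0.1644 pos [ 0.5446  -0.0439   0.07849] F [-3.8  -4.52  9.4 ] 9.5
```

Emit:
{"name": "play_rows", "arguments": {
  "deltas": [
    [0, 0, 0, 0.0003, 0],
    [0, 0, 0, 0.0006, 0],
    [0, 0, 0, 0.001, 0],
    [0, 0, 0, 0.001, 0],
    [0, 0, 0, 0.001, 0]
  ]
}}

```text
t: 10.0
tool_pos: [0.5447, -0.0439, 0.0782]
orientation: [-180.0, 0.1, 91.0]
force: [-6.5, -4.3, 13.8]
grip_width: -0.0
```

```bash
python3 m.py
```

```text
s -0.1644 pos [ 0.54468 -0.0439   0.07815] F [-6.01 -4.49 13.49] 10.3
```

Emit:
{"name": "play_rows", "arguments": {
  "deltas": [
    [0, 0, 0, -0.006, 0],
    [0, 0.019, 0, -0.007, 0],
    [0, 0.019, 0, -0.004, 0],
    [0, 0.019, 0, -0.002, 0],
    [0, 0.019, 0, -0.001, 0]
  ]
}}

```text
t: 10.8
tool_pos: [0.5441, -0.0235, 0.0785]
orientation: [-179.9, -0.1, 91.0]
force: [-6.9, 6.2, 17.7]
grip_width: 0.005
```

```bash
python3 m.py
```

```text
s -0.144 pos [ 0.54401 -0.02353  0.07864] F [-5.63  6.03 13.38] 11.1
```

Emit:
{"name": "play_rows", "arguments": {
  "deltas": [
    [0, 0, 0, 0.0003, 0],
    [0, 0, 0, 0.0006, 0],
    [0, 0, 0, 0.001, 0],
    [0, 0, 0, 0.001, 0],
    [0, 0, 0, 0.001, 0]
  ]
}}

```text
t: 11.6
tool_pos: [0.5441, -0.0235, 0.0784]
orientation: [-179.9, -0.1, 90.9]
force: [-8.9, 5.9, 18.6]
grip_width: -0.005
```

```bash
python3 m.py
```

```text
s -0.1441 pos [ 0.54408 -0.02355  0.07844] F [-8.4   6.61 18.91] 11.9
```

Emit:
{"name": "play_rows", "arguments": {
  "deltas": [
    [0, 0, 0, -0.006, 0],
    [0, 0.029, 0, -0.007, 0],
    [0, 0.029, 0, -0.005, 0],
    [0, 0.029, 0, -0.003, 0],
    [0, 0.029, 0, -0.0015, 0]
  ]
}}

```text
t: 12.4
tool_pos: [0.5437, 0.0042, 0.0789]
orientation: [-179.9, -0.0, 90.9]
force: [-8.3, 4.5, 20.3]
grip_width: 0.002
```

```bash
python3 m.py
```

```text
s -0.1163 pos [0.54366 0.00417 0.079  ] F [-4.81  3.78 10.03] 12.7
```

Emit:
{"name": "play_rows", "arguments": {
  "deltas": [
    [0, 0, 0, 0.0003, 0],
    [0, 0, 0, 0.0006, 0],
    [0, 0, 0, 0.001, 0],
    [0, 0, 0, 0.001, 0],
    [0, 0, 0, 0.001, 0]
  ]
}}

```text
t: 13.2
tool_pos: [0.5437, 0.0042, 0.079]
orientation: [-179.9, -0.1, 90.9]
force: [-7.8, 4.2, 17.6]
grip_width: 0.003
```

```bash
python3 m.py
```

```text
s -0.1163 pos [0.5437  0.00417 0.07895] F [-7.96  4.46 17.39] 13.5
```

Emit:
{"name": "play_rows", "arguments": {
  "deltas": [
    [0, 0, 0, -0.006, 0],
    [0, 0.031, 0, -0.007, 0],
    [0, 0.031, 0, -0.004, 0],
    [0, 0.031, 0, -0.002, 0],
    [0, 0.031, 0, -0.001, 0]
  ]
}}

```text
t: 14.0
tool_pos: [0.5433, 0.0349, 0.079]
orientation: [-179.9, -0.0, 90.9]
force: [-7.2, 3.7, 17.0]
grip_width: -0.005
```

```bash
python3 m.py
```

```text
s -0.0856 pos [0.54325 0.03492 0.07901] F [-4.48  4.02 10.1 ] 14.3
```

Emit:
{"name": "play_rows", "arguments": {
  "deltas": [
    [0, 0, 0, 0.0003, 0],
    [0, 0, 0, 0.0006, 0],
    [0, 0, 0, 0.001, 0],
    [0, 0, 0, 0.001, 0],
    [0, 0, 0, 0.001, 0]
  ]
}}

```text
t: 14.8
tool_pos: [0.5433, 0.0349, 0.079]
orientation: [-179.9, -0.1, 90.9]
force: [-7.4, 4.2, 18.0]
grip_width: -0.001
```

```bash
python3 m.py
```

```text
s -0.0856 pos [0.54332 0.03493 0.07896] F [-8.35  4.08 17.44] 15.1
```

Emit:
{"name": "play_rows", "arguments": {
  "deltas": [
    [0, 0, 0, -0.006, 0],
    [0, 0.014, 0, -0.007, 0],
    [0, 0.014, 0, -0.004, 0],
    [0, 0.014, 0, -0.002, 0],
    [0, 0.014, 0, -0.001, 0]
  ]
}}

```text
t: 15.6
tool_pos: [0.543, 0.0494, 0.0788]
orientation: [-179.9, -0.0, 90.9]
force: [-6.7, 3.0, 16.6]
grip_width: 0.004
```

```bash
python3 m.py
```

```text
s -0.0711 pos [0.543   0.04942 0.07891] F [-4.66  1.86 10.45] 15.9
```

Emit:
{"name": "play_rows", "arguments": {
  "deltas": [
    [0, 0, 0, 0.0003, 0],
    [0, 0, 0, 0.0006, 0],
    [0, 0, 0, 0.001, 0],
    [0, 0, 0, 0.001, 0],
    [0, 0, 0, 0.001, 0]
  ]
}}

```text
t: 16.4
tool_pos: [0.5431, 0.0494, 0.0788]
orientation: [-179.9, -0.0, 90.9]
force: [-8.4, 1.3, 16.7]
grip_width: -0.003
```

```bash
python3 m.py
```

```text
s -0.0711 pos [0.54305 0.04945 0.07881] F [-7.72  2.08 16.83] 16.7
```

```bash
cat log.txt; python3 - <<'E'
import numpy as np
from scipy.optimize import least_squares
s=np.array([-.1644,-.144,-.1296,-.1163,-.1024,-.0856,-.0711,-.058,-.0206])
c=np.array([.083,.036,.017,.007,.008,.007,.0157,.041,.27])
# beam FE flexibility by Green's functions of simply supported beam L, redundant rigid supports
L=.52
def g(x,a): # unit load at a, defl at x (EI=1)
    x,a=min(x,a),max(x,a); b=L-a
    return b*x*(L*L-b*b-x*x)/(6*L)
def comp(a,sup):
    K=np.array([[g(p,q) for q in sup] for p in sup]); v=np.array([g(p,a) for p in sup])
    return g(a,a)-v@np.linalg.solve(K,v)
def model(p,kind):
    b,k,c0=p; out=[]
    for x in s:
        a=x+.26; bb=b+.26
        def one(a):
            if kind=="point": return comp(a,[bb])
            e1,e2=bb-.02,bb+.02
            if e1<=a<=e2: return 0
            if kind=="both": return comp(a,[e1,e2])
            return comp(a,[e1 if a<e1 else e2])
        w=[one(a)] if True else 0
        out.append(c0+k*np.mean(w))
    return np.array(out)
for kind in("point","both","uni"):
    r=least_squares(lambda p:(model(p,kind)-c)/(.005+.08*c),[-.1,100,.007],x_scale=[.01,100,.001],diff_step=1e-4)
    print(kind,r.x,r.cost,model(r.x,kind).round(3))
E
```

```text
-0.0580 0.07864 8.39
-0.0206 0.07773 4.35
-0.1027 0.07901 9.64
-0.1022 0.07895 17.10
-0.1296 0.07890 17.52
-0.1296 0.07879 24.12
-0.1644 0.07849 9.40
-0.1644 0.07815 13.49
-0.1440 0.07864 13.38
-0.1441 0.07844 18.91
-0.1163 0.07900 10.03
-0.1163 0.07895 17.39
-0.0856 0.07901 10.10
-0.0856 0.07896 17.44
-0.0711 0.07891 10.45
-0.0711 0.07881 16.83
point [-9.71194367e-02  1.05255216e+03 -3.97572472e-03] 10.06808199704823 [ 0.068  0.045  0.025  0.008 -0.003  0.001  0.022  0.055  0.201]
both [-9.99213143e-02  3.89728163e+03  9.36228439e-03] 0.5249377110957824 [0.084 0.034 0.013 0.009 0.009 0.009 0.013 0.039 0.274]
uni [-9.93770793e-02  2.09989969e+03  7.70588583e-03] 0.39027757987861017 [0.082 0.039 0.014 0.008 0.008 0.008 0.013 0.045 0.263]
```

The model fit puts the bearer at local y ≈ −0.0997, which is world (0.5436, 0.0208). The rigid plateau runs from −0.12 to −0.08. Now for the pod.

```bash
python3 -c "
from h import *
go(.459,-.3655,.21,100.3)
print(onz('top',(283,508),.124))"
```

```text
now [0.543  0.0494 0.0788] [-1.7995e+02 -2.0000e-02  9.0930e+01] F [-7.85  1.66 16.64] t 16.7 delta [-0.4135 -0.0908 -0.1312] twist -0.1635
[ 0.44967825 -0.45078382  0.124     ]
```

Emit:
{"name": "play_rows", "arguments": {
  "deltas": [
    [0, 0, 0, -0.03, 0],
    [0, -0.005, 0, -0.075, 0],
    [0, -0.04, -0.008, -0.11, -0.04],
    [0.085, -0.085, -0.018, -0.131, -0.08],
    [0.085, -0.133, -0.029, -0.131, -0.12]
  ]
}}

```text
t: 17.2
tool_pos: [0.5181, -0.0857, 0.2121]
orientation: [179.6, 0.2, 98.0]
force: [1.0, -0.4, 1.2]
grip_width: 0.328
```

Emit:
{"name": "play_rows", "arguments": {
  "deltas": [
    [0.085, -0.047, -0.01, 0, -0.02],
    [0.085, -0.094, -0.02, 0, -0.04],
    [0.085, -0.141, -0.03, 0, -0.04],
    [0.085, -0.188, -0.04, 0, -0.04],
    [0.085, -0.235, -0.05, 0, -0.04]
  ]
}}

```text
t: 17.7
tool_pos: [0.4978, -0.3259, 0.2075]
orientation: [-180.0, -0.0, 100.1]
force: [0.9, -0.5, 0.0]
grip_width: 0.993
```

```bash
python3 -c "
from h import *
go(.459,-.3655,.15,100.3)"
```

```text
now [ 0.4978 -0.3259  0.2075] [-1.7996e+02 -3.0000e-02  1.0008e+02] F [ 0.9  -0.46  0.  ] t 17.7 delta [-0.0322 -0.0452  0.0575] twist -0.0038
```

Emit:
{"name": "play_rows", "arguments": {
  "deltas": [
    [0.085, -0.016, -0.023, 0.01, -0.004],
    [0.085, -0.032, -0.045, 0.02, -0.004],
    [0.085, -0.032, -0.045, 0.04, -0.004],
    [0.085, -0.032, -0.045, 0.055, -0.004],
    [0.085, -0.032, -0.045, 0.055, -0.004]
  ]
}}

```text
t: 18.2
tool_pos: [0.4584, -0.3617, 0.1498]
orientation: [-179.8, -0.3, 100.3]
force: [0.2, -0.1, -0.3]
grip_width: 0.992
```

```bash
python3 - <<'E'
from h import *
go(.459,-.3655,.088,100.3)
from plant import ctrl
d=ctrl.get_image("side")["image"][230:400,200:400,::-1]; cv2.imwrite("pics/g1.png",cv2.resize(d,(800,600)[0:1]+(680,) if 0 else (700,595)))
E
```

```text
now [ 0.4584 -0.3617  0.1498] [-179.81   -0.3   100.31] F [ 0.19 -0.06 -0.28] t 18.2 delta [-0.0039 -0.0001  0.0618] twist 0.0002
```

View pics/g1.png

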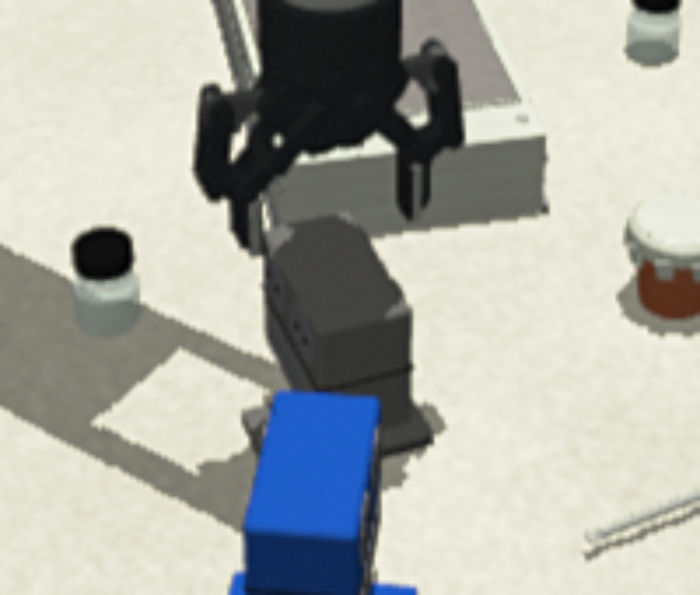

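The open fingers straddle the head, one to each side of it. Descending.

Emit:
{"name": "play_rows", "arguments": {
  "deltas": [
    [0.085, -0.002, 0, 0.01, 0],
    [0.085, -0.002, 0, 0.025, 0],
    [0.085, -0.002, 0, 0.042, 0],
    [0.085, -0.002, 0, 0.058, 0],
    [0.085, -0.002, 0, 0.062, 0]
  ]
}}

```text
t: 18.75
tool_pos: [0.4592, -0.3638, 0.0885]
orientation: [-179.9, -0.2, 100.3]
force: [-0.0, -0.1, 0.1]
grip_width: 0.992
```

Emit:
{"name": "play_rows", "arguments": {
  "deltas": [
    [0.085, 0, 0, 0, 0],
    [0.04, 0, 0, 0, 0],
    [0.04, 0, 0, 0, 0],
    [0.04, 0, 0, 0, 0],
    [0.04, 0, 0, 0, 0]
  ],
  "squeeze": 50
}}

```text
t: 19.25
tool_pos: [0.4609, -0.366, 0.0925]
orientation: [179.9, 0.1, 100.3]
force: [-0.4, 0.1, 4.6]
grip_width: 0.65
```

```bash
python3 - <<'E'
from h import *
go(.459,-.3655,.088,100.3)
E
```

```text
now [ 0.4609 -0.366   0.0925] [1.7994e+02 1.1000e-01 1.0032e+02] F [-0.4   0.08  4.61] t 19.25 delta [ 0.0008 -0.0017  0.0045] twist 0.0003
```

Emit:
{"name": "play_rows", "arguments": {
  "deltas": [
    [0.04, 0, 0, 0, 0],
    [0.04, 0, 0, 0, 0],
    [0.04, 0, 0, 0, 0],
    [0.04, 0, 0, 0, 0],
    [0.04, 0, 0, 0, 0]
  ]
}}

```text
t: 19.75
tool_pos: [0.4608, -0.3659, 0.0925]
orientation: [179.9, 0.1, 100.3]
force: [-1.2, 0.2, 6.4]
grip_width: 0.651
```

```bash
python3 - <<'E'
from h import *
go(.459,-.3655,.088,100.3)
from plant import ctrl
d=ctrl.get_image("side")["image"][230:400,200:400,::-1]; cv2.imwrite("pics/g2.png",cv2.resize(d,(700,595)))
E
```

```text
now [ 0.4608 -0.3659  0.0925] [1.7994e+02 1.0000e-01 1.0031e+02] F [-1.24  0.22  6.45] t 19.75 delta [ 0.0008 -0.0017  0.0045] twist 0.0002
```

View pics/g2.png

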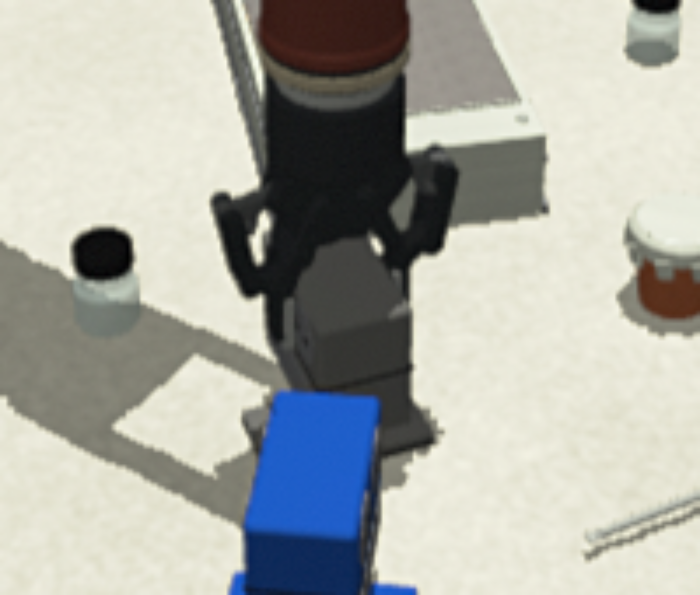

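Emit:
{"name": "play_rows", "arguments": {
  "deltas": [
    [0.04, 0, 0, -0.004, 0],
    [0.04, 0, 0, -0.015, 0],
    [0.04, 0, 0, -0.035, 0],
    [0.04, 0, 0, -0.06, 0],
    [0.04, 0, 0, -0.085, 0]
  ]
}}

```text
t: 20.3
tool_pos: [0.4594, -0.3643, 0.1761]
orientation: [-179.9, -0.2, 100.3]
force: [-0.5, -0.4, -6.1]
grip_width: 0.652
```

Emit:
{"name": "play_rows", "arguments": {
  "deltas": [
    [0.04, 0, 0, -0.015, 0],
    [0.04, 0, 0, -0.02, 0],
    [0.04, 0, 0, -0.02, 0],
    [0.04, 0, 0, -0.02, 0],
    [0.04, 0, 0, -0.02, 0]
  ]
}}

```text
t: 20.8
tool_pos: [0.4595, -0.3645, 0.1945]
orientation: [-179.9, -0.2, 100.3]
force: [0.7, 0.1, -6.0]
grip_width: 0.649
```

```bash
python3 - <<'E'
from h import *
go(.5436,.0208,.19,90.7)
from plant import ctrl
d=ctrl.get_image("side")["image"][150:350,200:400,::-1]; cv2.imwrite("pics/g3.png",cv2.resize(d,(600,600)))
E
```

```text
now [ 0.4595 -0.3645  0.1945] [-1.7990e+02 -1.5000e-01  1.0031e+02] F [ 0.69  0.05 -6.01] t 20.8 delta [0.364  0.1517 0.0045] twist 0.1678
```

View pics/g3.png

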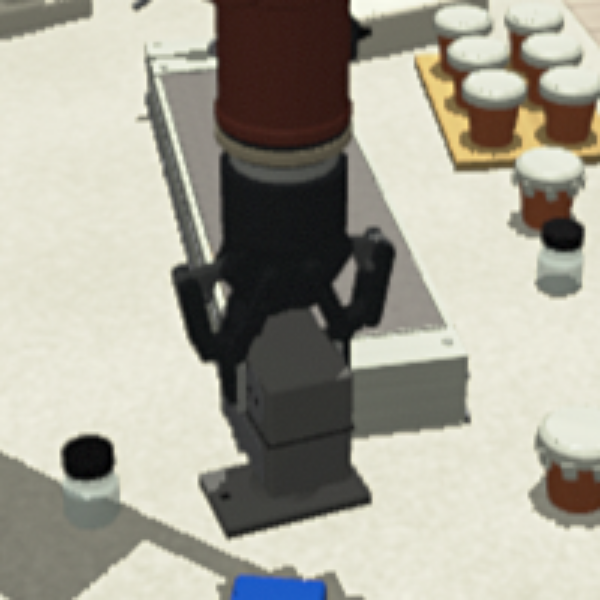

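The pod is held upright and reads about 6 N. I'm carrying it over.

Emit:
{"name": "play_rows", "arguments": {
  "deltas": [
    [0.04, 0.02, 0.008, 0, 0.01],
    [0.04, 0.06, 0.025, 0, 0.03],
    [0.04, 0.1, 0.042, 0, 0.06],
    [0.04, 0.14, 0.058, 0, 0.09],
    [0.04, 0.18, 0.075, 0, 0.12]
  ]
}}

```text
t: 21.35
tool_pos: [0.5015, -0.173, 0.1956]
orientation: [-179.9, -0.0, 93.3]
force: [1.5, -0.4, -6.2]
grip_width: 0.651
```

Emit:
{"name": "play_rows", "arguments": {
  "deltas": [
    [0.04, 0.041, 0.014, 0, 0.02],
    [0.04, 0.082, 0.028, 0, 0.048],
    [0.04, 0.122, 0.043, 0, 0.048],
    [0.04, 0.157, 0.053, 0, 0.048],
    [0.04, 0.175, 0.053, 0, 0.048]
  ]
}}

```text
t: 21.85
tool_pos: [0.5445, 0.0063, 0.1957]
orientation: [-180.0, -0.1, 90.8]
force: [-0.3, -0.8, -6.5]
grip_width: 0.654
```

Emit:
{"name": "play_rows", "arguments": {
  "deltas": [
    [0.04, 0, 0, 0, 0],
    [0.04, 0, 0, 0, 0],
    [0.04, 0, 0, 0, 0],
    [0.04, 0, 0, 0, 0],
    [0.04, 0, 0, 0, 0]
  ]
}}

```text
t: 22.35
tool_pos: [0.5443, 0.0022, 0.1963]
orientation: [-180.0, 0.0, 90.6]
force: [-0.8, 0.4, -6.5]
grip_width: 0.651
```

```bash
python3 - <<'E'
from h import *
go(.5436,.0208,.19,90.7)
from plant import ctrl
d=ctrl.get_image("top")["image"][180:320,230:370,::-1]; d2=ctrl.get_image("side")["image"][130:290,220:380,::-1]
cv2.imwrite("pics/p1.png",np.hstack([cv2.resize(d,(400,400),interpolation=2),cv2.resize(d2,(400,400),interpolation=2)]))
go(.5436,.0208,.19,90.7)
E
```

```text
now [0.5443 0.0022 0.1963] [-1.80e+02  1.00e-02  9.06e+01] F [-0.83  0.37 -6.49] t 22.35 delta [ 0.0186 -0.0005  0.0063] twist -0.0017
now [0.5443 0.0025 0.1964] [180.     0.    90.62] F [-0.29  1.17 -6.3 ] t 22.45 delta [ 0.0183 -0.0005  0.0064] twist -0.0013
```

View pics/p1.png

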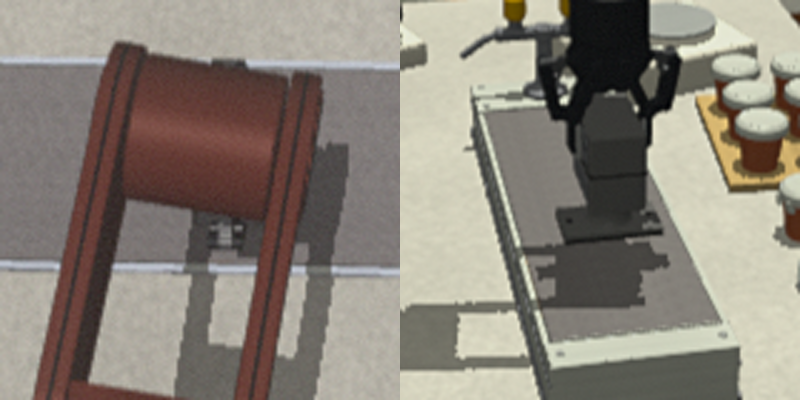

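```bash
python3 - <<'E'
from h import *
from plant import ctrl
d=ctrl.get_image("side")["image"]; cv2.imwrite("pics/full_side.png",d[:,:,::-1])
cv2.imwrite("pics/p2.png",cv2.resize(d[160:235,270:345,::-1],(600,600),interpolation=2))
# predicted foot corners/holes for pod at TCP xy, z bottom .104, yaw .62
def pts(x,y,yaw,zb):
    a=np.radians(yaw);R=np.array([[np.cos(a),-np.sin(a)],[np.sin(a),np.cos(a)]])
    for u,v,z in ((-.05,.03,.01),(-.05,-.03,.01),(.05,-.03,.01),(-.05,-.03,0),(.05,-.03,0),(-.041,0,.01),(.041,0,.01),(-.028,-.05,.04),(.028,-.05,.04)):
        q=np.array([x,y])+R@[u,v]; r=proj("side",[*q,zb+z]); print((u,v,z),"zoom col,row",np.round([(r[1]-270)*8,(r[0]-160)*8],0))
pts(.5443,.0025,.62,.1039)
E
```

```text
(-0.05, 0.03, 0.01) zoom col,row [100. 424.]
(-0.05, -0.03, 0.01) zoom col,row [132. 517.]
(0.05, -0.03, 0.01) zoom col,row [448. 485.]
(-0.05, -0.03, 0) zoom col,row [132. 545.]
(0.05, -0.03, 0) zoom col,row [447. 513.]
(-0.041, 0, 0.01) zoom col,row [144. 467.]
(0.041, 0, 0.01) zoom col,row [399. 442.]
(-0.028, -0.05, 0.04) zoom col,row [213. 456.]
(0.028, -0.05, 0.04) zoom col,row [394. 438.]
```

View pics/p2.png

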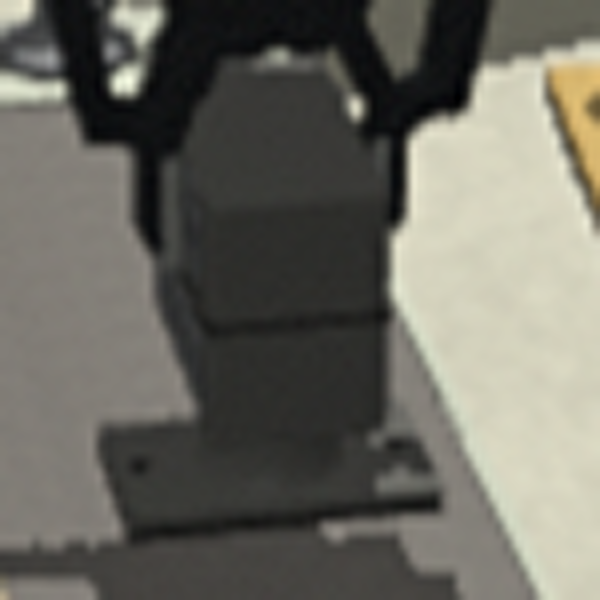

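Emit:
{"name": "play_rows", "arguments": {
  "deltas": [
    [0.04, 0.009, 0, 0.005, -0.001],
    [0.04, 0.0185, 0, 0.015, -0.001],
    [0.04, 0.0185, 0, 0.025, -0.001],
    [0.04, 0.0185, 0, 0.032, -0.001],
    [0.04, 0.0185, 0, 0.034, -0.001]
  ]
}}

```text
t: 23.0
tool_pos: [0.5429, 0.0218, 0.1604]
orientation: [-179.8, -0.0, 90.8]
force: [0.7, -0.6, -6.8]
grip_width: 0.649
```

Emit:
{"name": "play_rows", "arguments": {
  "deltas": [
    [0.04, 0, 0, 0, 0],
    [0.04, 0, 0, 0, 0],
    [0.04, 0, 0, 0, 0],
    [0.04, 0, 0, 0, 0],
    [0.04, 0, 0, 0, 0]
  ]
}}

```text
t: 23.5
tool_pos: [0.5442, 0.0215, 0.1627]
orientation: [180.0, 0.0, 90.7]
force: [0.3, 0.5, -7.5]
grip_width: 0.655
```

```bash
python3 - <<'E'
from h import *
from plant import ctrl
d=ctrl.get_image("side")["image"]; cv2.imwrite("pics/full_side2.png",d[:,:,::-1])
cv2.imwrite("pics/p3.png",cv2.resize(d[160:260,260:360,::-1],(600,600),interpolation=2))
go(.5436,.0208,.1575,90.7)
def pts(x,y,yaw,zb):
    a=np.radians(yaw);R=np.array([[np.cos(a),-np.sin(a)],[np.sin(a),np.cos(a)]])
    for u,v,z in ((-.05,.03,.01),(-.05,-.03,.01),(.05,-.03,.01),(-.05,-.03,0),(.05,-.03,0),(-.041,0,.01),(-.028,-.05,.04),(.028,-.05,.04),(-.028,-.05,.124),(.028,-.05,.124)):
        q=np.array([x,y])+R@[u,v]; r=proj("side",[*q,zb+z]); print((u,v,z),"zoom col,row",np.round([(r[1]-260)*6,(r[0]-160)*6],0))
s=ctrl.sense();p=s["tool_pos"];pts(p[0],p[1],s["orientation"][2]-90,p[2]-.0925)
E
```

```text
now [0.5442 0.0215 0.1626] [1.7997e+02 1.0000e-02 9.0740e+01] F [ 0.59 -0.53 -7.31] t 23.55 delta [-0.0007 -0.0006  0.0051] twist 0.0007
(-0.05, 0.03, 0.01) zoom col,row [130. 366.]
(-0.05, -0.03, 0.01) zoom col,row [153. 435.]
(0.05, -0.03, 0.01) zoom col,row [385. 411.]
(-0.05, -0.03, 0) zoom col,row [153. 455.]
(0.05, -0.03, 0) zoom col,row [384. 431.]
(-0.041, 0, 0.01) zoom col,row [162. 398.]
(-0.028, -0.05, 0.04) zoom col,row [213. 391.]
(0.028, -0.05, 0.04) zoom col,row [345. 378.]
(-0.028, -0.05, 0.124) zoom col,row [211. 209.]
(0.028, -0.05, 0.124) zoom col,row [347. 197.]
```

View pics/p3.png

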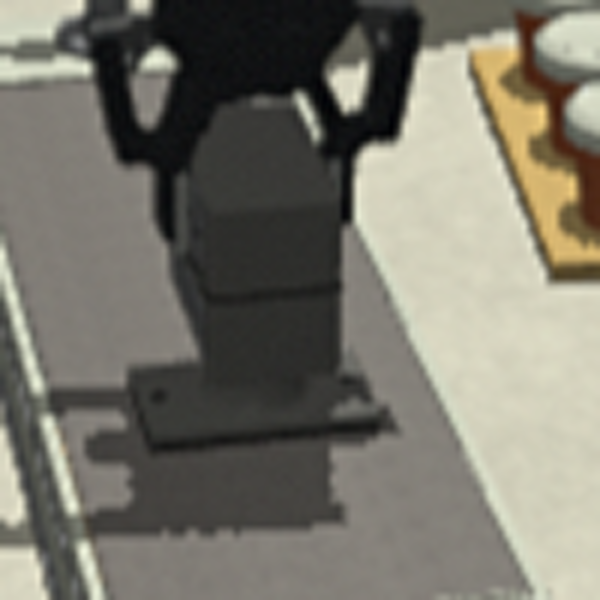

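Emit:
{"name": "play_rows", "arguments": {
  "deltas": [
    [0.04, -0.0007, 0, 0.001, 0],
    [0.04, -0.0007, 0, 0.002, 0],
    [0.04, -0.0007, 0, 0.003, 0],
    [0.04, -0.0007, 0, 0.004, 0],
    [0.04, -0.0007, 0, 0.004, 0]
  ]
}}

```text
t: 24.05
tool_pos: [0.5439, 0.021, 0.158]
orientation: [-180.0, -0.0, 90.7]
force: [-0.3, -0.1, -7.3]
grip_width: 0.653
```

Emit:
{"name": "play_rows", "arguments": {
  "deltas": [
    [0.04, 0, 0, 0.0005, 0],
    [0.04, 0, 0, 0.001, 0],
    [0.04, 0, 0, 0.001, 0],
    [0.04, 0, 0, 0.001, 0],
    [0.04, 0, 0, 0.001, 0]
  ]
}}

```text
t: 24.55
tool_pos: [0.5441, 0.0209, 0.1576]
orientation: [180.0, 0.0, 90.7]
force: [-1.3, 0.1, -4.4]
grip_width: 0.647
```

```bash
python3 - <<'E'
from h import *
from plant import ctrl
d=ctrl.get_image("side")["image"]; cv2.imwrite("pics/full_side3.png",d[:,:,::-1])
cv2.imwrite("pics/p4.png",cv2.resize(d[205:255,260:340,::-1],(800,500),interpolation=2))
d=ctrl.get_image("top")["image"];cv2.imwrite("pics/p4t.png",cv2.resize(d[190:290,230:390,::-1],(800,500),interpolation=2))
E
```

```text
(no output)
```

View pics/p4.png

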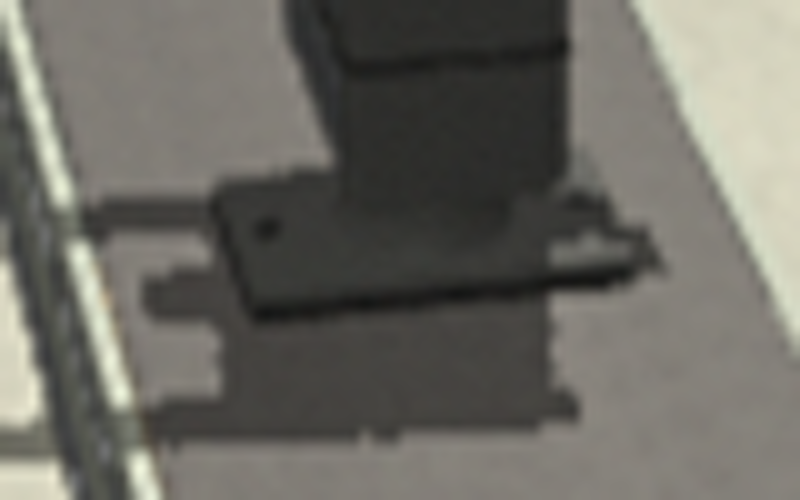

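View pics/p4t.png

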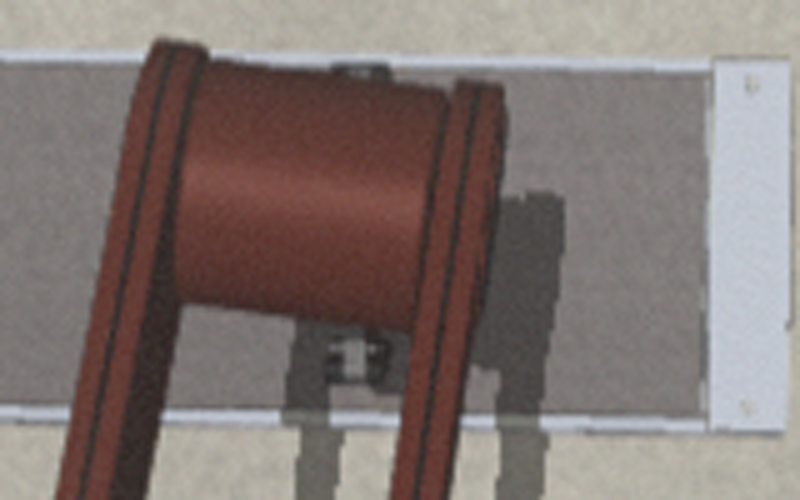

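```bash
python3 - <<'E'
from h import *
for n,c,r in (("foot nl",255,320),("foot nr",652,275),("cov L",115,335),("cov L2",165,495),("cov R",752,255),("cov R2",800,355),("cov R0",632,0),("covL0",22,0)):
    print(n,onz("side",(205+r/10,260+c/10),.065).round(4))
print(onz("side",(205+22.8,260+26.7),.075).round(4),"hole L")
E
```

```text
foot nl [ 0.4948 -0.0061  0.065 ]
foot nr [ 0.5988 -0.0029  0.065 ]
cov L [ 0.4588 -0.0067  0.065 ]
cov L2 [ 0.4606 -0.0827  0.065 ]
cov R [0.6265 0.0022 0.065 ]
cov R2 [ 0.627  -0.0484  0.065 ]
cov R0 [0.6256 0.1453 0.065 ]
covL0 [0.4579 0.1765 0.065 ]
[0.5026 0.0222 0.075 ] hole L
```

Emit:
{"name": "play_rows", "arguments": {
  "deltas": [
    [0.04, 0, 0, -0.002, 0],
    [0.04, -0.001, -0.001, -0.002, 0],
    [0.04, -0.001, -0.001, -0.001, 0],
    [0.04, -0.001, -0.001, 0, 0],
    [0.04, -0.001, -0.001, 0.0005, 0]
  ]
}}

```text
t: 25.15
tool_pos: [0.5431, 0.0199, 0.1576]
orientation: [-180.0, 0.0, 90.7]
force: [-4.9, 0.7, 3.0]
grip_width: 0.65
```

Emit:
{"name": "play_rows", "arguments": {
  "deltas": [
    [0.04, 0, 0, 0.0004, 0],
    [0.04, 0, 0, 0.0008, 0],
    [0.04, 0, 0, 0.0012, 0],
    [0.04, 0, 0, 0.0012, 0],
    [0.04, 0, 0, 0.0012, 0]
  ]
}}

```text
t: 25.65
tool_pos: [0.5431, 0.0199, 0.1575]
orientation: [180.0, 0.0, 90.8]
force: [-7.5, 0.3, 8.4]
grip_width: 0.647
```

Emit:
{"name": "play_rows", "arguments": {
  "deltas": [
    [0.04, 0, 0, 0.0002, 0],
    [0.04, 0, 0, 0.0003, 0],
    [0.04, 0, 0, 0.0003, 0],
    [0.04, 0, 0, 0.0003, 0],
    [0.04, 0, 0, 0.0003, 0]
  ]
}}

```text
t: 26.15
tool_pos: [0.5431, 0.0199, 0.1575]
orientation: [180.0, 0.0, 90.8]
force: [-9.0, 0.1, 10.6]
grip_width: 0.649
```

```bash
python3 m.py
```

```text
s -0.1006 pos [0.54308 0.01988 0.1575 ] F [-9.2   0.55 10.67] 26.45
```

Emit:
{"name": "play_rows", "arguments": {
  "deltas": [
    [0.04, 0, 0, -0.0005, 0],
    [0.04, 0, 0, -0.001, 0],
    [0.04, 0, 0, -0.0013, 0],
    [0.04, 0, 0, -0.0013, 0],
    [0.04, 0, 0, -0.0013, 0]
  ]
}}

```text
t: 26.95
tool_pos: [0.5431, 0.0199, 0.1575]
orientation: [180.0, 0.0, 90.7]
force: [-5.7, -0.1, 4.9]
grip_width: 0.644
```

Emit:
{"name": "play_rows", "arguments": {
  "deltas": [
    [0.06, 0, 0, 0, 0],
    [0.065, 0, 0, 0, 0],
    [0.07, 0, 0, 0, 0],
    [0.08, 0, 0, 0, 0],
    [0.085, 0, 0, 0, 0]
  ]
}}

```text
t: 27.45
tool_pos: [0.5432, 0.0199, 0.1567]
orientation: [180.0, 0.0, 90.7]
force: [0.4, 0.2, -0.8]
grip_width: 0.993
```

Released. I'm retracting straight up, then moving away so I can check.

Emit:
{"name": "play_rows", "arguments": {
  "deltas": [
    [0.085, 0, 0, -0.005, 0],
    [0.085, 0, 0, -0.025, 0],
    [0.085, 0, 0, -0.06, 0],
    [0.085, 0, 0, -0.1, 0],
    [0.085, 0, 0, -0.14, 0]
  ]
}}

```text
t: 27.95
tool_pos: [0.5427, 0.0199, 0.2983]
orientation: [-180.0, -0.0, 90.7]
force: [-0.1, -0.7, 0.1]
grip_width: 0.996
```

Emit:
{"name": "play_rows", "arguments": {
  "deltas": [
    [0.085, 0.04, -0.01, 0, 0],
    [0.085, 0.085, -0.03, 0, 0],
    [0.085, 0.13, -0.05, 0, 0],
    [0.085, 0.175, -0.07, 0, 0],
    [0.085, 0.22, -0.09, 0, 0]
  ]
}}

```text
t: 28.45
tool_pos: [0.4492, 0.2402, 0.2973]
orientation: [179.9, -0.0, 90.7]
force: [0.8, 0.5, 0.6]
grip_width: 0.993
```

Emit:
{"name": "play_rows", "arguments": {
  "deltas": [
    [0.085, 0.04, -0.01, 0, 0],
    [0.085, 0.085, -0.03, 0, 0],
    [0.085, 0.13, -0.05, 0, 0],
    [0.085, 0.16, -0.06, 0, 0],
    [0.085, 0.17, -0.06, 0, 0]
  ]
}}

```text
t: 28.95
tool_pos: [0.3862, 0.4107, 0.297]
orientation: [-180.0, -0.1, 91.0]
force: [0.8, -0.2, 0.6]
grip_width: 0.991
```

```bash
python3 - <<'E'
from h import *
from plant import ctrl
print(ctrl.sense()["tool_pos"])
d=ctrl.get_image("top")["image"]; cv2.imwrite("pics/e_top.png",d[:,:,::-1]); a=cv2.resize(d[190:290,270:370,::-1],(400,400),interpolation=2)
d=ctrl.get_image("side")["image"]; cv2.imwrite("pics/e_side.png",d[:,:,::-1]); b=cv2.resize(d[160:260,260:360,::-1],(400,400),interpolation=2)
cv2.imwrite("pics/e.png",np.hstack([a,b]))
E
```

```text
[0.3861626  0.41065919 0.29701201]
```

View pics/e.png

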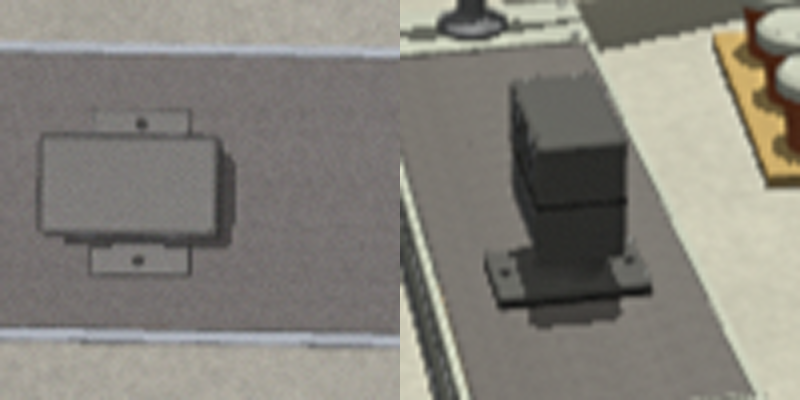

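View pics/e_top.png

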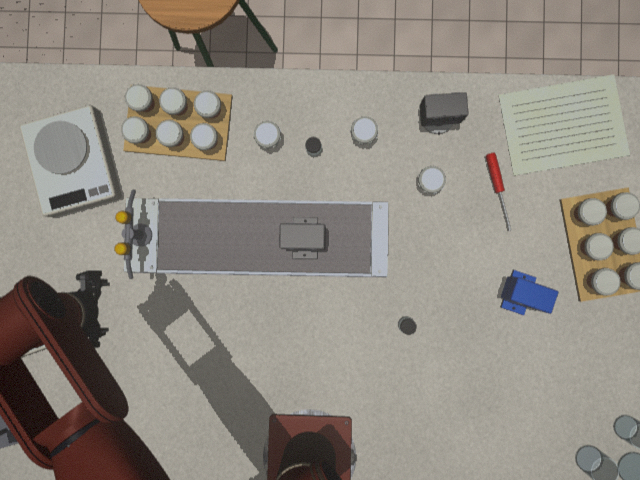

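```bash
python3 - <<'E'
from h import *
t=lambda c,r,z:onz("top",(190+r/4,270+c/4),z)
h=[t(141,124,.075),t(139,261,.075)];print(h,np.mean(h,0));d=h[0]-h[1];print("yaw",np.degrees(np.arctan2(d[1],d[0])))
f=[t(190,110,.075),t(190,275,.075),t(92,275,.075),t(93,110,.075)];print(np.mean(f,0))
e=[t(140,55,.065),t(140,331,.065)];print(e,np.mean(e,0))
e=[t(0,50,.065),t(400,57,.065),t(400,334,.065),t(0,328,.065)];print([np.degrees(np.arctan2(-(e[i]-e[j])[0],(e[i]-e[j])[1])) for i,j in((0,1),(3,2))])
E
```

```text
[array([0.58295494, 0.02167997, 0.075     ]), array([0.50064605, 0.0204964 , 0.075     ])] [0.54180049 0.02108818 0.075     ]
yaw 0.8238383090459447
[0.54184194 0.02034923 0.075     ]
[array([0.62545432, 0.02408188, 0.065     ]), array([0.45849131, 0.01924189, 0.065     ])] [0.54197281 0.02166189 0.065     ]
[np.float64(0.47377115797353503), np.float64(0.7423270913563594)]
```

```bash
python3 -c "
from plant import ctrl
print(ctrl.finish_job())"
```

```text
the job is handed in; nothing more can be done
None
```

The grey pod now stands upright on the cover over the hidden bearer, and I handed the job in at about 29 s.

- **Finding the bearer:** I pressed at nine places with the fingers shut. The cover was stiff from about −120 to −80 mm along its own y and gave on both sides of that. Fitting the measurements with a beam model put the bearer's centre at about −100 mm (world y ≈ 0.0208).
- **Cover load:** the highest force I read was about 24 N. I only read forces at the end of each move, so a brief higher peak in between can't be ruled out. I also pressed quickly at a few points before slowing down.
- **Placing:** I set the pod down, pressed it with about 10.7 N, eased off, opened the fingers and moved the arm clear. There was about 9 N of sideways force during the press.
- **Position, from the top camera afterwards:** the foot's centre is at y ≈ 0.0203–0.0211, so within about 1 mm of the bearer's centre line. It is within about 0.2 mm of the middle of the cover's width. The line through the screw holes is at 0.8°, against 0.5–0.85° for the trunking.
- **Disagreement between cameras:** while the pod was still held, the side camera put it about 1–3 mm off the arm's own reading in x and y. That is about its calibration error. I shifted the pod 1 mm in each direction before pressing.
- **Other things:** in the last top picture the cups, jars, screwdriver and blue pod are where they started.

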